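# Slide a filter frame along the rail into its reading pocket

## Task

With closed fingertips, push the white square-windowed filter frame across the dark metal stage until one long side is flush against the long rail. Then, keeping it against the rail all the way, drag it along into the corner pocket until it is fully home against the end stop, and leave it there. Do not pick the frame up or tip it, and leave the glassware and other things where they stand.

Things in the scene. Friction and masses are not known exactly. Their poses are not given: they have to be found in the camera images.
- stage: Fixed flat dark grey metal plate on the bench, 160 (x) x 300 (y) x 12 mm. Origin at bench height: the plate spans x -90 to +70, y -150 to +150 mm, top at z = 12 mm. Bright bars 10 mm wide stand 9 mm above its top, listed as points. +x points roughly away from the robot, +y roughly to its left (turned up to about 25 degrees).
- rail (a point): Middle of the long rail's inner face, at its top edge: x = +60, y = 0, z = 21 mm in the stage's frame, same axes. The rail runs along the whole +x edge of the stage; the frame lies on its -x side. Flush with the rail, the frame's origin is at x = +29 mm in the stage's frame.
- pocket (a point): Centre of the corner pocket's floor: x = +29, y = +105, z = 12 mm in the stage's frame, same axes: where the frame's origin is when home. Pocket: between the rail, the end stop (inner face at y = +140 mm) and a short cheek parallel to the rail (inner face x = -6 mm, y +75 to +140 mm); 66 mm wide, open to -y, black round glass in its floor.
- frame: Loose white ceramic filter frame, 62 (x) x 70 (y) x 14 mm, 0.11 to 0.23 kg, flat on the stage, turned up to 20 degrees from it. A rectangular window 46 (x) x 48 (y) mm goes through its middle; closed fingertips fit in and can pull it. Origin: centre of the underside. Its long sides run along its y axis, which lies along the rail. It slides with a push of 1 to 3 N.
- vial: Bystander: small capped amber vial, 22 mm across, 42 mm high, standing on the stage beside the pocket's cheek; origin: centre of its underside
- dish: Bystander: small round white dish, 48 mm across, 16 mm high, on the stage near its -x edge, before the pocket; origin: centre of its underside
- flask: Bystander: clear conical flask with stopper, 68 mm across, 116 mm high, on the bench; origin: centre of its underside
- beaker: Bystander: clear beaker, 68 mm across, 85 mm high, on the bench; origin: centre of its underside
- reagent: Bystander: amber bottle, 62 mm across, 135 mm high, on the bench; origin: centre of its underside
- jar: Bystander: white jar, 52 mm across, 70 mm high, on the bench; origin: centre of its underside
- crucible: Bystander: small white crucible, 40 mm across, 32 mm high, on the bench behind the rail; origin: centre of its underside
Things that resemble listed ones, but are neither listed nor needed, are in the scene too. Leave any brown or pink look-alike of the frame alone.

How it is judged:
By the outcome, as a careful person would: the job done as asked, in the order asked, and still so for the second after the job is handed in, with the robot touching nothing.
It also fails if it takes over 48 s, if anything falls off the work surface, if the arm or the gripper's body presses on something with over 40 N, if the wrist force passes 120 N, or if a joint passes its speed limit or range.

## Robot

A 6-joint arm with a two-finger parallel gripper is mounted at the origin on the work surface. World frame = base frame: x ahead of the robot, y to its left, z up, the work surface at z = 0. Lengths are in m, angles in rad, forces in N, time in s.
With the tool pointing down it reaches from about 0.425 to 0.95 m from the base axis. Payload 3.5 kg.
Tool frame: the origin (TCP) lies at the very end of the fingers, on their centre line; the grasp point (between the pads) lies 19 mm behind it; z points along the fingers, y is the line along which they close (so a half turn about z gives the same grasp; the last joint's range is limited). The gripper opens to 85 mm and grips with 20 to 120 N. Pads are 22 mm wide; open, the fingers measure 114 mm over their backs; the gripper's body (76 mm by 85 mm) begins 54 mm behind the grasp point. The pads swing forward as they close: fully open they stand 13 mm farther back than shut.
Start: joints at [-1.395, 0.286, 1.577, -0, 1.279, -0.15], TCP at [0.216, -0.639, 0.231] pointing down, gripper open.
Joint ranges: [-2.77, 2.77], [-0.9, 2.22], [0.21, 2.48], [-1.53, 4.67], [0.24, 2.81], [-2.84, 2.84]. Speed limits (rad/s): [2.79, 2.79, 3.14, 3.14, 3.14, 3.14].

## Interface

Orientations are given as a unit quaternion [x, y, z, w].
In Python, from plant import ctrl, optics, sign_off gives the robot as it stands.
- The arm moves only by the shell command python3 -m creep 'ROWS' [FORCE]. ROWS is JSON, a list of rows, each an object of numbers: "x", "y", "z": the shift along the tool's x, y, z in mm; "rx", "ry", "rz": the turn, a rotation vector about the tool's x, y, z in degrees; "grip": the opening, from 0 (shut) to 1 (fully open). In form: [{"x": .., "y": .., "z": .., "rx": .., "ry": .., "rz": .., "grip": ..}, ...]. A call has exactly 10 rows; each row shifts and turns the commanded pose from where the row before left it, along the tool's axes as they then stand; what a row does not reach is not made up. A row lasts 1/12 s, in which the tool goes at most 41.7 mm and 7.16 degrees, less where a joint would pass 70% of its speed; a pose out of reach is approached as far as the arm can. A call with a gripper value outside its range is refused whole. The fingers move at their own pace and stop on an object; FORCE is the grip in N (left out, the last holds). Time passes only in rows, so rows that do not move let the fingers close, or fill a call up. It gives the time, the measured TCP pose, the force, the opening and the grip force at its end, in the units of the state.
- ctrl.get_state(): the state, without advancing time (a new reading comes with each control period).
- optics.read_camera(name): name is "scene" or "top" or "wrist"; returns a dict with "color" (480x640x3 uint8, blue, green, red), "K" (3x3 intrinsics, pixels), "D" ([k1, k2, p1, p2, k3] as OpenCV has them; the pictures are not rectified), "R" (3x3) and "t" (3): a world point X has camera coordinates R X + t. Camera axes: x right, y down, z forward; pixel columns grow to the right and rows downward; lengths in m; the calibration is good to about 2 mm. A picture is of the moment at which its call begins. There is no depth.
- sign_off(): hands the job in; it is judged then, once.
The state is a dict: "time": time; "qpos": joint angles; "dq": joint speeds; "joint_efforts": joint torques, N m; "eef_pos": TCP position; "tcp_rot": TCP orientation; "contact_force": force on the tool from outside, world axes, zero at the start; "wrist_torque": the same for the moment, N m; "opening": opening from 0.0 (shut) to 1.0 (fully open); "finger_force": force on a finger pad.
Only numpy, scipy, OpenCV 4.12 (cv2) and the standard library are available. Lean on these libraries where they do the work, as an engineer would, in place of code of your own. Each camera call takes 0.05 s, during which the arm holds its last target. There are 200 camera calls.

## Working session

There is one attempt and no reset: what is moved stays moved. The work goes in short steps, Python scripts to look and compute and a shell command to move; the robot and the scene stay as the last step left them, time stands still between calls to the robot, and variables do not carry over. Pictures are saved under pics/ and viewed, at most 10 in all, crops included, and the job is handed in when it is done.

```bash
ls; mkdir -p pics; python3 - <<'E'
from plant import ctrl, optics
import cv2,numpy as np
s=ctrl.get_state();print(s)
for n in ("top","scene"):
    c=optics.read_camera(n);cv2.imwrite(f"pics/{n}0.png",c["color"]);print(n,c["K"].tolist(),c["D"],c["R"].tolist(),c["t"])
E
```

```text
pics
{'time': 0.0, 'qpos': array([-1.39497312e+00,  2.87229091e-01,  1.57816565e+00, -2.61453198e-05,
        1.27863304e+00, -1.49981554e-01]), 'dq': array([ 5.34095804e-04,  1.21365606e-03,  5.54876491e-04, -3.55152784e-04,
        3.15047724e-04,  5.08117109e-05]), 'joint_efforts': array([-5.65456285e-04, -4.05981731e+01, -2.92626411e+01, -8.85117583e-05,
        5.82960929e-03,  9.15790324e-07]), 'eef_pos': array([ 0.21596492, -0.63882018,  0.22991106]), 'tcp_rot': array([ 9.86759380e-01,  1.62186449e-01, -2.82444916e-05, -1.21729737e-03]), 'contact_force': array([0.58479616, 0.31430221, 0.01397488]), 'wrist_torque': array([ 0.01009167, -0.01760209, -0.0494496 ]), 'finger_force': 0.0, 'opening': 1.0015050854319127}
top [[513.6999571128567, 0.0, 320.4124708932111], [0.0, 513.6999571128567, 237.1709780069652], [0.0, 0.0, 1.0]] [-0.1182175  0.         0.         0.         0.       ] [[-0.0001850708203678739, -0.9999960118149712, 0.002818173689388289], [-0.9816444839497903, -0.0003558087365062502, -0.19071963855642302], [0.19071988066203552, -0.0028017412969683245, -0.9816405031201413]] [-0.00711671  0.6079264   1.13566438]
scene [[577.6715933322762, 0.0, 310.8384811650818], [0.0, 577.6715933322762, 240.18424162183067], [0.0, 0.0, 1.0]] [-0.04528324  0.          0.          0.          0.        ] [[0.7613865222427726, 0.6482013189591741, 0.0112077583237454], [0.49116101100335136, -0.5654684387776451, -0.6625755096715685], [-0.4231446856776323, 0.5099808769414398, -0.7489112631926549]] [-0.45991463 -0.26509371  1.42123354]
```

View pics/top0.png

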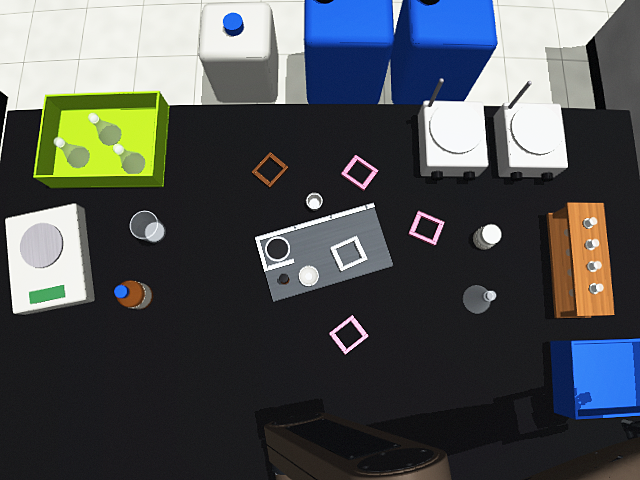

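View pics/scene0.png

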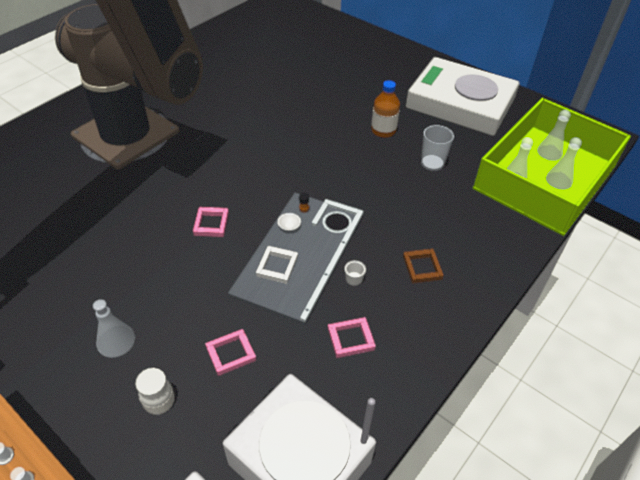

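The top view shows the stage, with corners at about (256,238), (374,205), (392,266) and (273,300). The pocket with its black glass is at (277,249), the dish at (308,275) and the vial at (284,279). The frame candidates are white (349,253), pink (360,172), (427,228) and (349,335), and brown (270,170). Only the white one lies on the stage, so it is the one meant. I'll confirm it in an enlarged crop.

```bash
python3 - <<'E'
import cv2
a=cv2.imread("pics/top0.png")[190:310,245:405]
cv2.imwrite("pics/crop0.png",cv2.resize(a,None,fx=5,fy=5,interpolation=cv2.INTER_CUBIC))
E
```

```text
(no output)
```

View pics/crop0.png

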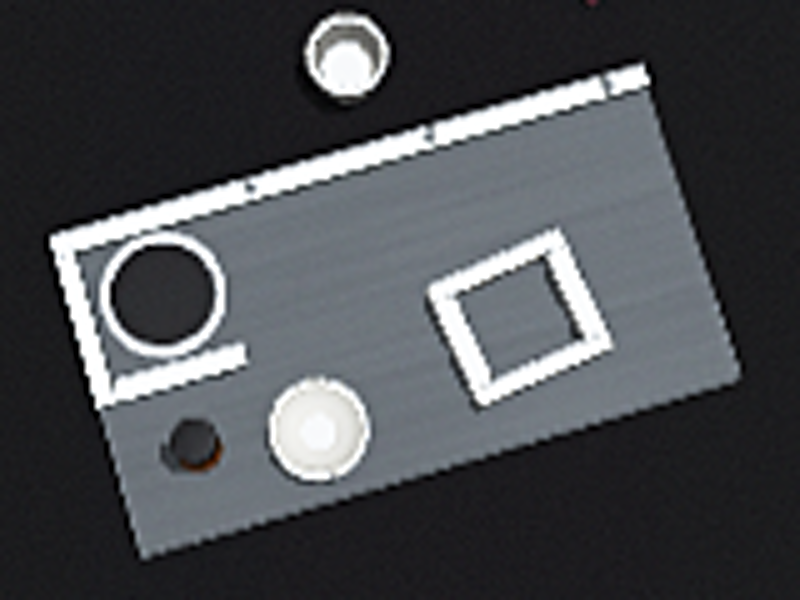

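The crop confirms a white square-windowed frame lying loose on the stage. Its corners in the crop are (430,290), (560,230), (610,345) and (483,405).

```bash
cat > h.py <<'E'
import cv2,numpy as np
from plant import ctrl,optics
from scipy.spatial.transform import Rotation as Ro
def back(c,px,z):
    p=cv2.undistortPoints(np.float64(px).reshape(-1,1,2),c["K"],c["D"]).reshape(-1,2)
    d=np.c_[p,np.ones(len(p))]@c["R"]; o=-c["R"].T@c["t"]
    return o+d*((np.atleast_1d(z)-o[2])/d[:,2])[:,None]
def fit(L,W): # 2D rigid: W = R L + t
    L=np.float64(L);W=np.float64(W)[:,:2]
    l,w=L-L.mean(0),W-W.mean(0)
    a=np.arctan2((l[:,0]*w[:,1]-l[:,1]*w[:,0]).sum(),(l*w).sum())
    R=np.array([[np.cos(a),-np.sin(a)],[np.sin(a),np.cos(a)]]);t=W.mean(0)-R@L.mean(0)
    return a,R,t,np.linalg.norm(L@R.T+t-W,axis=1)*1e3
def pix(c,X): return cv2.projectPoints(np.float64(X).reshape(-1,1,3),cv2.Rodrigues(c["R"])[0],c["t"],c["K"],c["D"])[0].reshape(-1,2)
E
python3 - <<'E'
from h import *
c=optics.read_camera("top")
f=lambda p:(np.float64(p)+.5)/5-.5+[245,190]
S=back(c,f([[50,235],[645,65],[143,557],[740,378]]),np.array([.021,.021,.012,.012]))
a,R,t,e=fit(np.array([[70,150],[70,-150],[-90,150],[-90,-150]])/1e3,S)
print("stage",t,np.degrees(a),e)
F=back(c,f([[430,290],[560,230],[610,345],[483,405]]),.026)
a2,R2,t2,e=fit(np.array([[31,35],[31,-35],[-31,-35],[-31,35]])/1e3,F)
print("frame",t2,np.degrees(a2),e,"in stage",(R.T@(t2-t))*1e3)
for n,p,z in(("vial",(195,440),.054),("dish",(319,430),.028),("cruc",(346,57),.032)):print(n,R.T@(back(c,f([p]),z)[0,:2]-t)*1e3)
s=ctrl.get_state();M=Ro.from_quat(s["tcp_rot"]).as_matrix();print(s["time"],M.round(3))
tgt=np.r_[t2,.10];print("tool delta mm",M.T@(tgt-s["eef_pos"])*1e3)
E
```

```text
stage [ 0.59189574 -0.01255477] 16.500913247909736 [0.20963553 0.61987525 1.17634222 1.614067  ]
frame [ 0.57585057 -0.07453182] 24.381655942673426 [1.68333416 0.44629321 2.47736126 1.03618711] in stage [-32.9877417  -54.86722322]
vial [-49.06237405 108.6116451 ]
dish [-57.69108253  52.21703883]
cruc [111.57043541 -10.78858381]
0.15 [[ 0.947  0.32  -0.   ]
 [ 0.32  -0.947  0.002]
 [ 0.    -0.002 -1.   ]]
tool delta mm [ 521.5449249  -419.30301033  131.16817238]
```

```bash
python3 -m creep '[{"x":26,"y":-21,"grip":0},{"x":26,"y":-21,"grip":0},{"x":26,"y":-21,"grip":0},{"x":26,"y":-21,"grip":0},{"x":26,"y":-21,"grip":0},{"x":26,"y":-21,"grip":0},{"x":26,"y":-21,"grip":0},{"x":26,"y":-21,"grip":0},{"x":26,"y":-21,"grip":0},{"x":26,"y":-21,"grip":0}]'
python3 -m creep '[{"x":26,"y":-21,"grip":0},{"x":26,"y":-21,"grip":0},{"x":26,"y":-21,"grip":0},{"x":26,"y":-21,"grip":0},{"x":26,"y":-21,"grip":0},{"x":26,"y":-21,"grip":0},{"x":26,"y":-21,"grip":0},{"x":26,"y":-21,"grip":0},{"x":26,"y":-21,"grip":0},{"x":26,"y":-21,"rz":2.2,"grip":0}]'
python3 -m creep '[{"z":18,"grip":0},{"z":18,"grip":0},{"z":18,"grip":0},{"z":18,"grip":0},{"z":18,"grip":0},{"z":18,"grip":0},{"grip":0},{"grip":0},{"grip":0},{"grip":0}]'
python3 - <<'E'
from h import *
c=optics.read_camera("wrist");cv2.imwrite("pics/w1.png",c["color"])
s=ctrl.get_state();print(s["eef_pos"],Ro.from_quat(s["tcp_rot"]).as_matrix().round(3),s["time"])
np.savez("w1.npz",**{k:c[k] for k in "KDRt"})
E
```

```text
[ 0.21598374 -0.63907061  0.23042927] [[ 0.947  0.32  -0.   ]
 [ 0.32  -0.947  0.002]
 [ 0.    -0.002 -1.   ]] 0.2$[0]: bad value
$[0]: bad value
$[0]: bad value
```

View pics/w1.png

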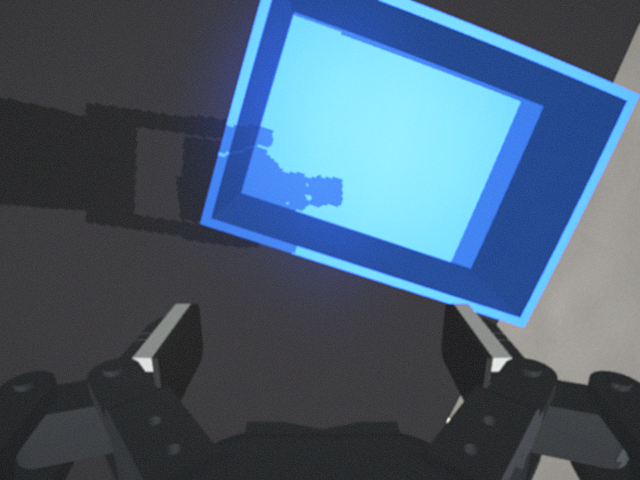

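The moves were refused, so the arm hasn't moved and the wrist camera still shows the blue bin at (400,150). I'll try again with all seven keys in each row.

```bash
python3 -m creep '[{"x":26,"y":-21,"z":0,"rx":0,"ry":0,"rz":0,"grip":0},{"x":26,"y":-21,"z":0,"rx":0,"ry":0,"rz":0,"grip":0},{"x":26,"y":-21,"z":0,"rx":0,"ry":0,"rz":0,"grip":0},{"x":26,"y":-21,"z":0,"rx":0,"ry":0,"rz":0,"grip":0},{"x":26,"y":-21,"z":0,"rx":0,"ry":0,"rz":0,"grip":0},{"x":26,"y":-21,"z":0,"rx":0,"ry":0,"rz":0,"grip":0},{"x":26,"y":-21,"z":0,"rx":0,"ry":0,"rz":0,"grip":0},{"x":26,"y":-21,"z":0,"rx":0,"ry":0,"rz":0,"grip":0},{"x":26,"y":-21,"z":0,"rx":0,"ry":0,"rz":0,"grip":0},{"x":26,"y":-21,"z":0,"rx":0,"ry":0,"rz":0,"grip":0}]'
```

```text
time: 1.03
eef_pos: [0.3957, -0.3557, 0.2312]
tcp_rot: [0.987, 0.162, 0.0, -0.0]
contact_force: [-0.0, -0.7, -0.2]
opening: -0.003
finger_force: 0.0
```

```bash
python3 -m creep '[{"x":26,"y":-21,"z":0,"rx":0,"ry":0,"rz":0,"grip":0},{"x":26,"y":-21,"z":0,"rx":0,"ry":0,"rz":0,"grip":0},{"x":26,"y":-21,"z":0,"rx":0,"ry":0,"rz":0,"grip":0},{"x":26,"y":-21,"z":0,"rx":0,"ry":0,"rz":0,"grip":0},{"x":26,"y":-21,"z":0,"rx":0,"ry":0,"rz":0,"grip":0},{"x":26,"y":-21,"z":0,"rx":0,"ry":0,"rz":0,"grip":0},{"x":26,"y":-21,"z":0,"rx":0,"ry":0,"rz":0,"grip":0},{"x":26,"y":-21,"z":0,"rx":0,"ry":0,"rz":0,"grip":0},{"x":26,"y":-21,"z":0,"rx":0,"ry":0,"rz":0,"grip":0},{"x":26,"y":-21,"z":0,"rx":0,"ry":0,"rz":2.2,"grip":0}]'
python3 -m creep '[{"x":0,"y":0,"z":20,"rx":0,"ry":0,"rz":0,"grip":0},{"x":0,"y":0,"z":20,"rx":0,"ry":0,"rz":0,"grip":0},{"x":0,"y":0,"z":20,"rx":0,"ry":0,"rz":0,"grip":0},{"x":0,"y":0,"z":20,"rx":0,"ry":0,"rz":0,"grip":0},{"x":0,"y":0,"z":20,"rx":0,"ry":0,"rz":0,"grip":0},{"x":0,"y":0,"z":20,"rx":0,"ry":0,"rz":0,"grip":0},{"x":0,"y":0,"z":0,"rx":0,"ry":0,"rz":0,"grip":0},{"x":0,"y":0,"z":0,"rx":0,"ry":0,"rz":0,"grip":0},{"x":0,"y":0,"z":0,"rx":0,"ry":0,"rz":0,"grip":0},{"x":0,"y":0,"z":0,"rx":0,"ry":0,"rz":0,"grip":0}]'
python3 - <<'E'
from h import *
c=optics.read_camera("wrist");cv2.imwrite("pics/w2.png",c["color"])
np.savez("w2.npz",**{k:c[k] for k in "KDRt"})
s=ctrl.get_state();print(s["eef_pos"],Ro.from_quat(s["tcp_rot"]).as_matrix().round(3),s["time"])
print(pix(c,[s["eef_pos"]]))
E
```

```text
time: 1.87
eef_pos: [0.5748, -0.0735, 0.2313]
tcp_rot: [0.99, 0.143, -0.0, 0.0]
contact_force: [0.9, 0.6, -0.4]
opening: -0.001
finger_force: 0.0
time: 2.7
eef_pos: [0.5755, -0.0755, 0.1133]
tcp_rot: [0.99, 0.143, 0.001, 0.001]
contact_force: [0.1, -0.2, 0.4]
opening: 0.002
finger_force: 0.0
[ 0.57546629 -0.07548161  0.11329418] [[ 0.959  0.283  0.003]
 [ 0.284 -0.959 -0.001]
 [ 0.003  0.002 -1.   ]] 2.75
[[321.70164654 312.7781409 ]]
```

View pics/w2.png

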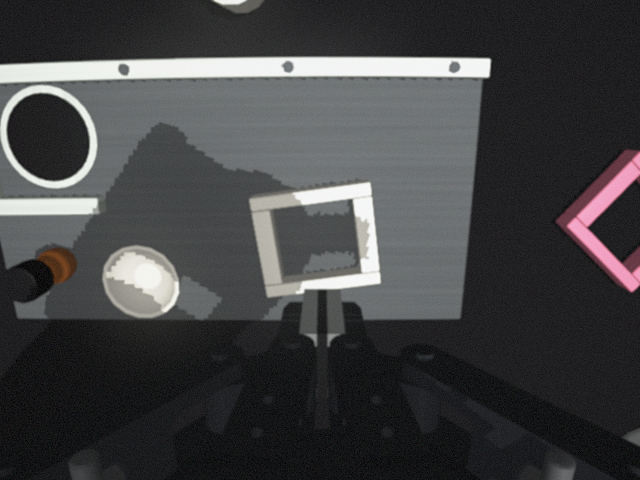

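The wrist view shows the frame with outer corners at (250,199), (369,183), (380,285) and (267,297). The rail's inner top edge runs from (0,82) to (490,77). The shut fingertips are at about (322,300).

```bash
python3 - <<'E'
from h import *
c=dict(np.load("w2.npz"))
F=back(c,[[250,199],[369,183],[380,285],[267,297]],.026)
a,R,t,e=fit(np.array([[31,35],[31,-35],[-31,-35],[-31,35]])/1e3,F);print("frame",t,np.degrees(a),e)
r=back(c,[[0,82],[490,77],[490,59]],.021);d=r[0]-r[1];print("rail",np.degrees(np.arctan2(-d[0],d[1])),r)
S=np.radians(16.5);Rs=np.array([[np.cos(S),-np.sin(S)],[np.sin(S),np.cos(S)]]);ts=np.array([.5919,-.0126])
print("rail/stage",(r[:,:2]-ts)@Rs*1e3,"frame/stage",Rs.T@(t-ts)*1e3)
s=ctrl.get_state();M=Ro.from_quat(s["tcp_rot"]).as_matrix()
print(M.T@(np.r_[t,.016]-s["eef_pos"])*1e3, "tcp/stage",Rs.T@(s["eef_pos"][:2]-ts)*1e3)
E
```

```text
frame [ 0.57738173 -0.07174497] 23.770311839533388 [0.64274741 0.86386762 0.45494567 0.6233591 ]
rail 16.562974054362368 [[ 0.61587954  0.12607464  0.021     ]
 [ 0.69410886 -0.13696111  0.021     ]
 [ 0.70281407 -0.13349247  0.021     ]]
rail/stage [[  62.37778523  126.15342621]
 [  62.67940405 -148.26877001]
 [  72.0112816  -147.41538855]] frame/stage [-30.71848516 -52.58595628]
[ 2.62662259 -3.22242816 97.2959718 ] tcp/stage [-33.61630456 -55.6247018 ]
```

```bash
python3 -m creep '[{"x":1,"y":-1,"z":12,"rx":0,"ry":0,"rz":0,"grip":0},{"x":1,"y":-1,"z":12,"rx":0,"ry":0,"rz":0,"grip":0},{"x":0,"y":-1,"z":12,"rx":0,"ry":0,"rz":0,"grip":0},{"x":0,"y":0,"z":12,"rx":0,"ry":0,"rz":0,"grip":0},{"x":0,"y":0,"z":12,"rx":0,"ry":0,"rz":0,"grip":0},{"x":0,"y":0,"z":12,"rx":0,"ry":0,"rz":0,"grip":0},{"x":0,"y":0,"z":12,"rx":0,"ry":0,"rz":0,"grip":0},{"x":0,"y":0,"z":8,"rx":0,"ry":0,"rz":0,"grip":0},{"x":0,"y":0,"z":2,"rx":0,"ry":0,"rz":0,"grip":0},{"x":0,"y":0,"z":0,"rx":0,"ry":0,"rz":0,"grip":0}]'
python3 -m creep '[{"x":2,"y":0,"z":0,"rx":0,"ry":0,"rz":0,"grip":0},{"x":2,"y":0,"z":0,"rx":0,"ry":0,"rz":0,"grip":0},{"x":3,"y":0,"z":0,"rx":0,"ry":0,"rz":0,"grip":0},{"x":3,"y":0,"z":0,"rx":0,"ry":0,"rz":0,"grip":0},{"x":4,"y":0,"z":0,"rx":0,"ry":0,"rz":0,"grip":0},{"x":4,"y":0,"z":0,"rx":0,"ry":0,"rz":0,"grip":0},{"x":4,"y":0,"z":0,"rx":0,"ry":0,"rz":0,"grip":0},{"x":4,"y":0,"z":0,"rx":0,"ry":0,"rz":0,"grip":0},{"x":4,"y":0,"z":0,"rx":0,"ry":0,"rz":0,"grip":0},{"x":0,"y":0,"z":0,"rx":0,"ry":0,"rz":0,"grip":0}]'
```

```text
time: 3.58
eef_pos: [0.5748, -0.0715, 0.0162]
tcp_rot: [0.99, 0.143, -0.001, -0.0]
contact_force: [-0.0, 0.5, -0.2]
opening: -0.004
finger_force: 0.0
time: 4.42
eef_pos: [0.6051, -0.063, 0.0174]
tcp_rot: [0.99, 0.143, 0.001, 0.0]
contact_force: [-0.9, -0.5, -0.2]
opening: 0.003
finger_force: 0.1
```

```bash
python3 -m creep '[{"x":3,"y":0,"z":0,"rx":0,"ry":0,"rz":0,"grip":0},{"x":4,"y":0,"z":0,"rx":0,"ry":0,"rz":0,"grip":0},{"x":4,"y":0,"z":0,"rx":0,"ry":0,"rz":0,"grip":0},{"x":4,"y":0,"z":0,"rx":0,"ry":0,"rz":0,"grip":0},{"x":4,"y":0,"z":0,"rx":0,"ry":0,"rz":0,"grip":0},{"x":4,"y":0,"z":0,"rx":0,"ry":0,"rz":0,"grip":0},{"x":4,"y":0,"z":0,"rx":0,"ry":0,"rz":0,"grip":0},{"x":4,"y":0,"z":0,"rx":0,"ry":0,"rz":0,"grip":0},{"x":3,"y":0,"z":0,"rx":0,"ry":0,"rz":0,"grip":0},{"x":0,"y":0,"z":0,"rx":0,"ry":0,"rz":0,"grip":0}]'
python3 - <<'E'
from h import *
c=optics.read_camera("wrist");cv2.imwrite("pics/w3.png",c["color"])
np.savez("w3.npz",**{k:c[k] for k in "KDRt"})
E
```

```text
time: 5.25
eef_pos: [0.6377, -0.0533, 0.0174]
tcp_rot: [0.99, 0.143, 0.001, 0.0]
contact_force: [0.2, 0.1, 0.5]
opening: 0.0
finger_force: 0.0
```

View pics/w3.png

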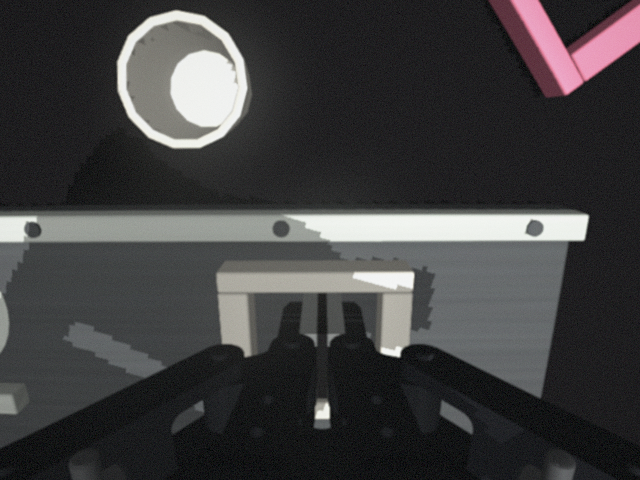

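The frame is now square to the rail. Its +x top edge is at row 273 and its base at row 262, and the rail face is at row 241, so the gap is about 9 mm.

```bash
python3 -m creep '[{"x":2,"y":0,"z":0,"rx":0,"ry":0,"rz":0,"grip":0},{"x":2,"y":0,"z":0,"rx":0,"ry":0,"rz":0,"grip":0},{"x":1,"y":0,"z":0,"rx":0,"ry":0,"rz":0,"grip":0},{"x":1,"y":0,"z":0,"rx":0,"ry":0,"rz":0,"grip":0},{"x":1,"y":0,"z":0,"rx":0,"ry":0,"rz":0,"grip":0},{"x":0.5,"y":0,"z":0,"rx":0,"ry":0,"rz":0,"grip":0},{"x":0.5,"y":0,"z":0,"rx":0,"ry":0,"rz":0,"grip":0},{"x":0,"y":0,"z":0,"rx":0,"ry":0,"rz":0,"grip":0},{"x":0,"y":0,"z":0,"rx":0,"ry":0,"rz":0,"grip":0},{"x":0,"y":0,"z":0,"rx":0,"ry":0,"rz":0,"grip":0}]'
python3 -m creep '[{"x":0.5,"y":0,"z":0,"rx":0,"ry":0,"rz":0,"grip":0},{"x":0.5,"y":0,"z":0,"rx":0,"ry":0,"rz":0,"grip":0},{"x":0.5,"y":0,"z":0,"rx":0,"ry":0,"rz":0,"grip":0},{"x":0.5,"y":0,"z":0,"rx":0,"ry":0,"rz":0,"grip":0},{"x":0,"y":0,"z":0,"rx":0,"ry":0,"rz":0,"grip":0},{"x":0,"y":0,"z":0,"rx":0,"ry":0,"rz":0,"grip":0},{"x":0,"y":0,"z":0,"rx":0,"ry":0,"rz":0,"grip":0},{"x":0,"y":0,"z":0,"rx":0,"ry":0,"rz":0,"grip":0},{"x":0,"y":0,"z":0,"rx":0,"ry":0,"rz":0,"grip":0},{"x":0,"y":0,"z":0,"rx":0,"ry":0,"rz":0,"grip":0}]'
```

```text
time: 6.13
eef_pos: [0.6445, -0.0513, 0.0174]
tcp_rot: [0.99, 0.143, 0.0, 0.0]
contact_force: [-1.0, -0.6, 1.1]
opening: 0.005
finger_force: 0.8
time: 6.97
eef_pos: [0.6464, -0.0507, 0.0174]
tcp_rot: [0.99, 0.143, 0.0, 0.0]
contact_force: [-2.0, -0.9, 1.1]
opening: -0.002
finger_force: 0.7
```

```bash
python3 -m creep '[{"x":0.5,"y":0,"z":0,"rx":0,"ry":0,"rz":0,"grip":0},{"x":0.5,"y":0,"z":0,"rx":0,"ry":0,"rz":0,"grip":0},{"x":0,"y":0,"z":0,"rx":0,"ry":0,"rz":0,"grip":0},{"x":0,"y":0,"z":0,"rx":0,"ry":0,"rz":0,"grip":0},{"x":0,"y":0,"z":0,"rx":0,"ry":0,"rz":0,"grip":0},{"x":0,"y":0,"z":0,"rx":0,"ry":0,"rz":0,"grip":0},{"x":0,"y":0,"z":0,"rx":0,"ry":0,"rz":0,"grip":0},{"x":0,"y":0,"z":0,"rx":0,"ry":0,"rz":0,"grip":0},{"x":0,"y":0,"z":0,"rx":0,"ry":0,"rz":0,"grip":0},{"x":0,"y":0,"z":0,"rx":0,"ry":0,"rz":0,"grip":0}]'
python3 -m creep '[{"x":0.5,"y":0,"z":0,"rx":0,"ry":0,"rz":0,"grip":0},{"x":0.5,"y":0,"z":0,"rx":0,"ry":0,"rz":0,"grip":0},{"x":0,"y":0,"z":0,"rx":0,"ry":0,"rz":0,"grip":0},{"x":0,"y":0,"z":0,"rx":0,"ry":0,"rz":0,"grip":0},{"x":0,"y":0,"z":0,"rx":0,"ry":0,"rz":0,"grip":0},{"x":0,"y":0,"z":0,"rx":0,"ry":0,"rz":0,"grip":0},{"x":0,"y":0,"z":0,"rx":0,"ry":0,"rz":0,"grip":0},{"x":0,"y":0,"z":0,"rx":0,"ry":0,"rz":0,"grip":0},{"x":0,"y":0,"z":0,"rx":0,"ry":0,"rz":0,"grip":0},{"x":0,"y":0,"z":0,"rx":0,"ry":0,"rz":0,"grip":0}]'
python3 - <<'E'
from h import *
c=optics.read_camera("wrist");cv2.imwrite("pics/w4.png",c["color"])
np.savez("w4.npz",**{k:c[k] for k in "KDRt"})
E
```

```text
time: 7.8
eef_pos: [0.647, -0.0505, 0.0173]
tcp_rot: [0.99, 0.143, -0.0, -0.0]
contact_force: [-5.0, -1.8, 2.2]
opening: -0.003
finger_force: 2.6
time: 8.63
eef_pos: [0.647, -0.0505, 0.0173]
tcp_rot: [0.99, 0.143, -0.002, -0.0]
contact_force: [-6.9, -2.2, 6.0]
opening: -0.001
finger_force: 4.0
```

View pics/w4.png

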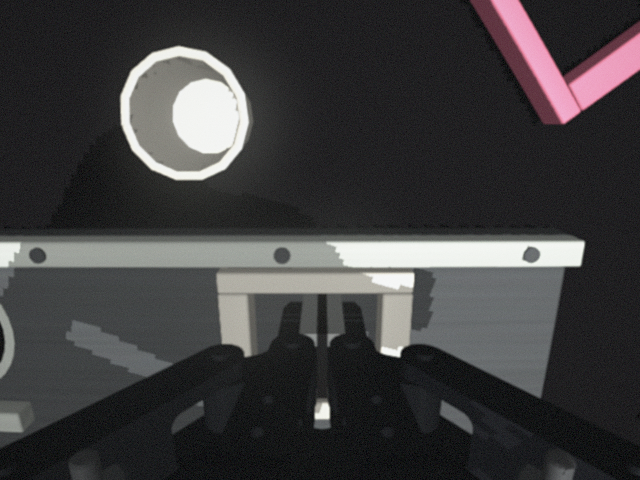

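The frame now touches the rail, at row 267, and sits square to it with about 7 N of press. I'll ease the press slightly and start dragging it along the rail (tool -y).

```bash
python3 -m creep '[{"x":-0.2,"y":-2,"z":0,"rx":0,"ry":0,"rz":0,"grip":0},{"x":-0.2,"y":-3,"z":0,"rx":0,"ry":0,"rz":0,"grip":0},{"x":0,"y":-3,"z":0,"rx":0,"ry":0,"rz":0,"grip":0},{"x":0,"y":-3,"z":0,"rx":0,"ry":0,"rz":0,"grip":0},{"x":0,"y":-3,"z":0,"rx":0,"ry":0,"rz":0,"grip":0},{"x":0,"y":-3,"z":0,"rx":0,"ry":0,"rz":0,"grip":0},{"x":0,"y":-3,"z":0,"rx":0,"ry":0,"rz":0,"grip":0},{"x":0,"y":-3,"z":0,"rx":0,"ry":0,"rz":0,"grip":0},{"x":0,"y":-3,"z":0,"rx":0,"ry":0,"rz":0,"grip":0},{"x":0,"y":-3,"z":0,"rx":0,"ry":0,"rz":0,"grip":0}]'
python3 -c "
from h import *
c=optics.read_camera('wrist');cv2.imwrite('pics/w5.png',c['color'])"
```

```text
time: 9.52
eef_pos: [0.639, -0.0239, 0.0164]
tcp_rot: [0.99, 0.143, -0.001, 0.001]
contact_force: [-4.0, -6.1, 0.5]
opening: 0.002
finger_force: 3.4
```

View pics/w5.png

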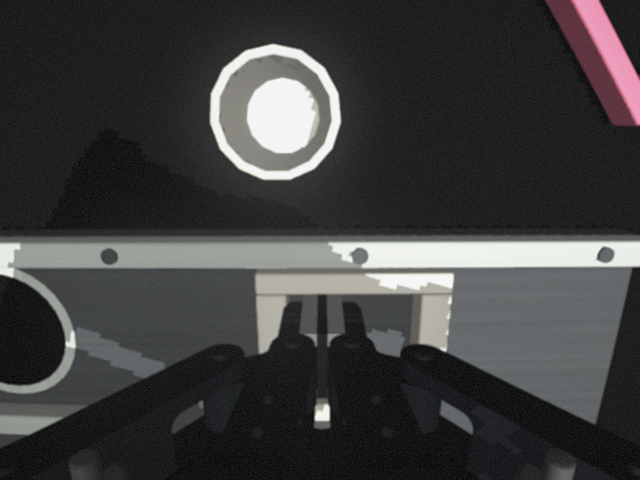

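The frame is still flush, with no gap at row 267. The tips now bear on the window's +y bar at (287,330), and the rail press is about 5.6 N.

```bash
python3 -m creep '[{"x":0,"y":-3,"z":0,"rx":0,"ry":0,"rz":0,"grip":0},{"x":0,"y":-3,"z":0,"rx":0,"ry":0,"rz":0,"grip":0},{"x":0,"y":-3,"z":0,"rx":0,"ry":0,"rz":0,"grip":0},{"x":0,"y":-3,"z":0,"rx":0,"ry":0,"rz":0,"grip":0},{"x":0,"y":-3,"z":0,"rx":0,"ry":0,"rz":0,"grip":0},{"x":0,"y":-3,"z":0,"rx":0,"ry":0,"rz":0,"grip":0},{"x":0,"y":-3,"z":0,"rx":0,"ry":0,"rz":0,"grip":0},{"x":0,"y":-3,"z":0,"rx":0,"ry":0,"rz":0,"grip":0},{"x":0,"y":-3,"z":0,"rx":0,"ry":0,"rz":0,"grip":0},{"x":0,"y":-3,"z":0,"rx":0,"ry":0,"rz":0,"grip":0}]'
```

```text
time: 10.4
eef_pos: [0.6304, 0.0049, 0.0164]
tcp_rot: [0.99, 0.143, -0.001, 0.001]
contact_force: [-3.9, -6.6, 0.1]
opening: -0.006
finger_force: 3.5
```

Stage-axis forces are steady at Fx about -5.6 N and Fy about -5.2 N, so I'll continue.

```bash
python3 -m creep '[{"x":0,"y":-3,"z":0,"rx":0,"ry":0,"rz":0,"grip":0},{"x":0,"y":-3,"z":0,"rx":0,"ry":0,"rz":0,"grip":0},{"x":0,"y":-3,"z":0,"rx":0,"ry":0,"rz":0,"grip":0},{"x":0,"y":-3,"z":0,"rx":0,"ry":0,"rz":0,"grip":0},{"x":0,"y":-3,"z":0,"rx":0,"ry":0,"rz":0,"grip":0},{"x":0,"y":-3,"z":0,"rx":0,"ry":0,"rz":0,"grip":0},{"x":0,"y":-3,"z":0,"rx":0,"ry":0,"rz":0,"grip":0},{"x":0,"y":-3,"z":0,"rx":0,"ry":0,"rz":0,"grip":0},{"x":0,"y":-3,"z":0,"rx":0,"ry":0,"rz":0,"grip":0},{"x":0,"y":-3,"z":0,"rx":0,"ry":0,"rz":0,"grip":0}]'
```

```text
time: 11.23
eef_pos: [0.6219, 0.0336, 0.0164]
tcp_rot: [0.99, 0.143, -0.001, 0.001]
contact_force: [-3.3, -8.0, 0.4]
opening: -0.002
finger_force: 3.6
```

```bash
python3 -m creep '[{"x":0,"y":-3,"z":0,"rx":0,"ry":0,"rz":0,"grip":0},{"x":0,"y":-3,"z":0,"rx":0,"ry":0,"rz":0,"grip":0},{"x":0,"y":-3,"z":0,"rx":0,"ry":0,"rz":0,"grip":0},{"x":0,"y":-3,"z":0,"rx":0,"ry":0,"rz":0,"grip":0},{"x":0,"y":-3,"z":0,"rx":0,"ry":0,"rz":0,"grip":0},{"x":0,"y":-3,"z":0,"rx":0,"ry":0,"rz":0,"grip":0},{"x":0,"y":-3,"z":0,"rx":0,"ry":0,"rz":0,"grip":0},{"x":0,"y":-3,"z":0,"rx":0,"ry":0,"rz":0,"grip":0},{"x":0,"y":-3,"z":0,"rx":0,"ry":0,"rz":0,"grip":0},{"x":0,"y":-3,"z":0,"rx":0,"ry":0,"rz":0,"grip":0}]'
python3 -m creep '[{"x":0,"y":-3,"z":0,"rx":0,"ry":0,"rz":0,"grip":0},{"x":0,"y":-3,"z":0,"rx":0,"ry":0,"rz":0,"grip":0},{"x":0,"y":-3,"z":0,"rx":0,"ry":0,"rz":0,"grip":0},{"x":0,"y":-3,"z":0,"rx":0,"ry":0,"rz":0,"grip":0},{"x":0,"y":-3,"z":0,"rx":0,"ry":0,"rz":0,"grip":0},{"x":0,"y":-3,"z":0,"rx":0,"ry":0,"rz":0,"grip":0},{"x":0,"y":-3,"z":0,"rx":0,"ry":0,"rz":0,"grip":0},{"x":0,"y":-3,"z":0,"rx":0,"ry":0,"rz":0,"grip":0},{"x":0,"y":-3,"z":0,"rx":0,"ry":0,"rz":0,"grip":0},{"x":0,"y":0,"z":0,"rx":0,"ry":0,"rz":0,"grip":0}]'
python3 -c "
from h import *
c=optics.read_camera('wrist');cv2.imwrite('pics/w6.png',c['color'])"
```

```text
time: 12.07
eef_pos: [0.6133, 0.0624, 0.0164]
tcp_rot: [0.99, 0.144, -0.001, 0.001]
contact_force: [-3.8, -6.9, 1.3]
opening: -0.003
finger_force: 3.7
time: 12.9
eef_pos: [0.6054, 0.0887, 0.0164]
tcp_rot: [0.99, 0.144, -0.001, 0.001]
contact_force: [-3.9, -6.2, 1.0]
opening: -0.001
finger_force: 3.6
```

View pics/w6.png

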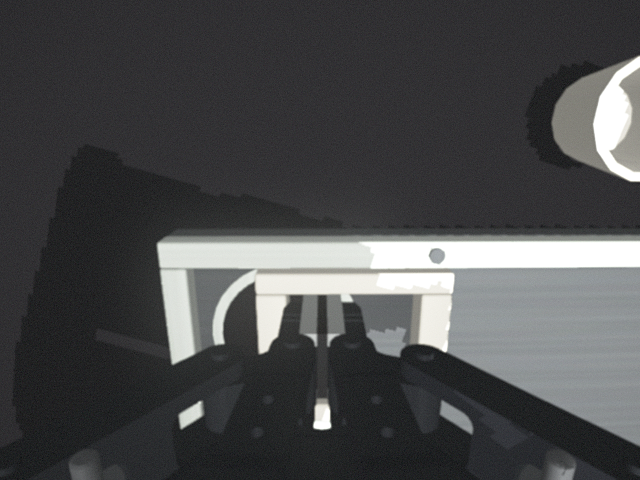

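Still flush. The end stop's inner face is at about x=192 and the frame's side at x=256, so roughly 26 mm remain, which agrees with dead reckoning.

```bash
python3 -m creep '[{"x":0,"y":-3,"z":0,"rx":0,"ry":0,"rz":0,"grip":0},{"x":0,"y":-3,"z":0,"rx":0,"ry":0,"rz":0,"grip":0},{"x":0,"y":-3,"z":0,"rx":0,"ry":0,"rz":0,"grip":0},{"x":0,"y":-3,"z":0,"rx":0,"ry":0,"rz":0,"grip":0},{"x":0,"y":-3,"z":0,"rx":0,"ry":0,"rz":0,"grip":0},{"x":0,"y":-3,"z":0,"rx":0,"ry":0,"rz":0,"grip":0},{"x":0,"y":-2,"z":0,"rx":0,"ry":0,"rz":0,"grip":0},{"x":0,"y":-1,"z":0,"rx":0,"ry":0,"rz":0,"grip":0},{"x":0,"y":-1,"z":0,"rx":0,"ry":0,"rz":0,"grip":0},{"x":0,"y":0,"z":0,"rx":0,"ry":0,"rz":0,"grip":0}]'
python3 -m creep '[{"x":0,"y":-0.5,"z":0,"rx":0,"ry":0,"rz":0,"grip":0},{"x":0,"y":-0.5,"z":0,"rx":0,"ry":0,"rz":0,"grip":0},{"x":0,"y":-0.5,"z":0,"rx":0,"ry":0,"rz":0,"grip":0},{"x":0,"y":-0.5,"z":0,"rx":0,"ry":0,"rz":0,"grip":0},{"x":0,"y":-0.5,"z":0,"rx":0,"ry":0,"rz":0,"grip":0},{"x":0,"y":0,"z":0,"rx":0,"ry":0,"rz":0,"grip":0},{"x":0,"y":0,"z":0,"rx":0,"ry":0,"rz":0,"grip":0},{"x":0,"y":0,"z":0,"rx":0,"ry":0,"rz":0,"grip":0},{"x":0,"y":0,"z":0,"rx":0,"ry":0,"rz":0,"grip":0},{"x":0,"y":0,"z":0,"rx":0,"ry":0,"rz":0,"grip":0}]'
```

```text
time: 13.78
eef_pos: [0.5992, 0.1094, 0.0164]
tcp_rot: [0.99, 0.144, -0.001, 0.001]
contact_force: [-4.6, -6.2, 0.8]
opening: -0.0
finger_force: 3.8
time: 14.62
eef_pos: [0.5986, 0.1116, 0.0164]
tcp_rot: [0.99, 0.144, -0.001, 0.001]
contact_force: [-3.7, -7.3, 1.6]
opening: 0.0
finger_force: 3.8
```

```bash
python3 -m creep '[{"x":0,"y":-0.5,"z":0,"rx":0,"ry":0,"rz":0,"grip":0},{"x":0,"y":-0.5,"z":0,"rx":0,"ry":0,"rz":0,"grip":0},{"x":0,"y":-0.5,"z":0,"rx":0,"ry":0,"rz":0,"grip":0},{"x":0,"y":-0.5,"z":0,"rx":0,"ry":0,"rz":0,"grip":0},{"x":0,"y":0,"z":0,"rx":0,"ry":0,"rz":0,"grip":0},{"x":0,"y":0,"z":0,"rx":0,"ry":0,"rz":0,"grip":0},{"x":0,"y":0,"z":0,"rx":0,"ry":0,"rz":0,"grip":0},{"x":0,"y":0,"z":0,"rx":0,"ry":0,"rz":0,"grip":0},{"x":0,"y":0,"z":0,"rx":0,"ry":0,"rz":0,"grip":0},{"x":0,"y":0,"z":0,"rx":0,"ry":0,"rz":0,"grip":0}]'
python3 -m creep '[{"x":0,"y":-0.5,"z":0,"rx":0,"ry":0,"rz":0,"grip":0},{"x":0,"y":-0.5,"z":0,"rx":0,"ry":0,"rz":0,"grip":0},{"x":0,"y":0,"z":0,"rx":0,"ry":0,"rz":0,"grip":0},{"x":0,"y":0,"z":0,"rx":0,"ry":0,"rz":0,"grip":0},{"x":0,"y":0,"z":0,"rx":0,"ry":0,"rz":0,"grip":0},{"x":0,"y":0,"z":0,"rx":0,"ry":0,"rz":0,"grip":0},{"x":0,"y":0,"z":0,"rx":0,"ry":0,"rz":0,"grip":0},{"x":0,"y":0,"z":0,"rx":0,"ry":0,"rz":0,"grip":0},{"x":0,"y":0,"z":0,"rx":0,"ry":0,"rz":0,"grip":0},{"x":0,"y":0,"z":0,"rx":0,"ry":0,"rz":0,"grip":0}]'
```

```text
time: 15.45
eef_pos: [0.5981, 0.1131, 0.0164]
tcp_rot: [0.99, 0.144, -0.001, 0.002]
contact_force: [-3.6, -7.7, 1.7]
opening: -0.002
finger_force: 4.4
time: 16.28
eef_pos: [0.5981, 0.1133, 0.0164]
tcp_rot: [0.99, 0.144, -0.001, 0.002]
contact_force: [-4.2, -11.4, -0.2]
opening: -0.0
finger_force: 5.8
```

```bash
python3 -m creep '[{"x":0,"y":-0.5,"z":0,"rx":0,"ry":0,"rz":0,"grip":0},{"x":0,"y":-0.5,"z":0,"rx":0,"ry":0,"rz":0,"grip":0},{"x":0,"y":0,"z":0,"rx":0,"ry":0,"rz":0,"grip":0},{"x":0,"y":0,"z":0,"rx":0,"ry":0,"rz":0,"grip":0},{"x":0,"y":0,"z":0,"rx":0,"ry":0,"rz":0,"grip":0},{"x":0,"y":0,"z":0,"rx":0,"ry":0,"rz":0,"grip":0},{"x":0,"y":0,"z":0,"rx":0,"ry":0,"rz":0,"grip":0},{"x":0,"y":0,"z":0,"rx":0,"ry":0,"rz":0,"grip":0},{"x":0,"y":0,"z":0,"rx":0,"ry":0,"rz":0,"grip":0},{"x":0,"y":0,"z":0,"rx":0,"ry":0,"rz":0,"grip":0}]'
python3 -c "
from h import *
c=optics.read_camera('wrist');cv2.imwrite('pics/w7.png',c['color'][200:420,120:520])"
```

```text
time: 17.12
eef_pos: [0.5981, 0.1134, 0.0164]
tcp_rot: [0.99, 0.144, -0.001, 0.003]
contact_force: [-2.9, -13.1, -0.1]
opening: -0.002
finger_force: 6.9
```

View pics/w7.png

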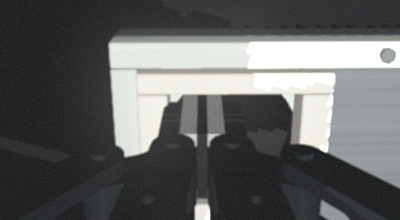

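The frame is home: no gap at the end stop (crop x≈137) or at the rail (row 71), and the last 1 mm commanded moved it only 0.1 mm. I'll release diagonally toward the window centre, then lift.

```bash
python3 -m creep '[{"x":-0.4,"y":1,"z":0,"rx":0,"ry":0,"rz":0,"grip":0},{"x":-0.5,"y":1,"z":0,"rx":0,"ry":0,"rz":0,"grip":0},{"x":-0.6,"y":1,"z":0,"rx":0,"ry":0,"rz":0,"grip":0},{"x":-1.5,"y":1.5,"z":0,"rx":0,"ry":0,"rz":0,"grip":0},{"x":-2,"y":2,"z":0,"rx":0,"ry":0,"rz":0,"grip":0},{"x":-2,"y":2,"z":0,"rx":0,"ry":0,"rz":0,"grip":0},{"x":-2,"y":2,"z":0,"rx":0,"ry":0,"rz":0,"grip":0},{"x":0,"y":0,"z":0,"rx":0,"ry":0,"rz":0,"grip":0},{"x":0,"y":0,"z":-2,"rx":0,"ry":0,"rz":0,"grip":0},{"x":0,"y":0,"z":-4,"rx":0,"ry":0,"rz":0,"grip":0}]'
python3 -m creep '[{"x":0,"y":0,"z":-8,"rx":0,"ry":0,"rz":0,"grip":0},{"x":0,"y":0,"z":-12,"rx":0,"ry":0,"rz":0,"grip":0},{"x":0,"y":0,"z":-15,"rx":0,"ry":0,"rz":0,"grip":0},{"x":0,"y":0,"z":-20,"rx":0,"ry":0,"rz":0,"grip":0},{"x":0,"y":0,"z":-20,"rx":0,"ry":0,"rz":0,"grip":0},{"x":0,"y":0,"z":-20,"rx":0,"ry":0,"rz":0,"grip":0},{"x":0,"y":0,"z":-20,"rx":0,"ry":0,"rz":0,"grip":0},{"x":0,"y":0,"z":-10,"rx":0,"ry":0,"rz":0,"grip":0},{"x":0,"y":0,"z":0,"rx":0,"ry":0,"rz":0,"grip":0},{"x":0,"y":0,"z":0,"rx":0,"ry":0,"rz":0,"grip":0}]'
python3 -c "
from h import *
c=optics.read_camera('wrist');cv2.imwrite('pics/w8.png',c['color'])"
```

```text
time: 18.0
eef_pos: [0.5924, 0.1046, 0.0231]
tcp_rot: [0.99, 0.143, -0.0, -0.0]
contact_force: [-0.2, -0.3, 0.3]
opening: 0.0
finger_force: 0.0
time: 18.83
eef_pos: [0.5931, 0.1045, 0.1492]
tcp_rot: [0.99, 0.143, 0.001, 0.0]
contact_force: [-0.4, 0.2, -0.7]
opening: -0.003
finger_force: 0.0
```

View pics/w8.png

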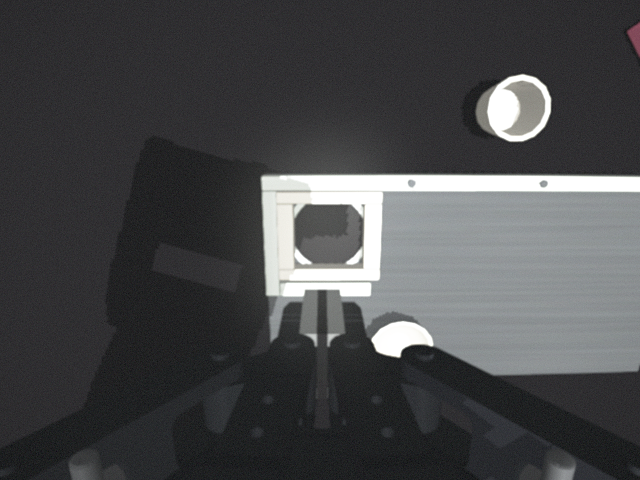

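The wrist view shows the frame at (277–382, 192–282), seated in the corner against the rail and the end stop. The dish at (402,340) and the crucible are where they were. The robot is touching nothing, so I'll hand in.

```bash
python3 -c "
from plant import sign_off
print(sign_off())"
```

```text
the job is handed in; nothing more can be done
None
```

The frame was pushed flush to the rail, dragged along it into the corner pocket until it stopped against the end stop, and left there; the job is handed in at about 19 s, but I viewed 11 pictures (one over the limit of 10) and the last view did not show the vial.

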